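# Hold the drill-stand mast square with a try square

## Robot

A 6-joint arm with a two-finger parallel gripper is mounted at the origin on the work surface. World frame = base frame: x ahead of the robot, y to its left, z up, the work surface at z = 0. Lengths are in m, angles in rad, forces in N, time in s.
With the tool pointing down it reaches from about 0.425 to 0.95 m from the base axis. Payload 3.5 kg.
Tool frame: the origin (TCP) lies at the very end of the fingers, on their centre line; the grasp point (between the pads) lies 19 mm behind it; x points along the fingers, z is the direction in which the jaws open and shut, and the axes are right-handed (so a half turn about x gives the same grasp; the last joint's range is limited). The gripper opens to 85 mm and grips with 20 to 120 N. Pads are 22 mm wide; open, the fingers measure 114 mm over their backs; the gripper's body (76 mm by 85 mm) begins 54 mm behind the grasp point. The pads swing forward as they close: fully open they stand 13 mm farther back than shut.
Start: joints at [-1.296, 0.286, 1.577, -0, 1.279, -0.15], TCP at [0.278, -0.615, 0.231] pointing down, gripper open.
Joint ranges: [-2.77, 2.77], [-0.9, 2.22], [0.21, 2.48], [-1.53, 4.67], [0.24, 2.81], [-2.84, 2.84]. Speed limits (rad/s): [2.79, 2.79, 3.14, 3.14, 3.14, 3.14].

## Interface

Orientations are given as a unit quaternion [x, y, z, w].
In Python, from plant import ctrl, cams gives the robot as it stands.
- The arm moves only by the tool play_rows, never from a script. Its argument "rows" is a list of rows, each a list of 3 entries, a list of its own where there are three numbers: the opening in per cent of the stroke, from 0 (shut) to 100 (fully open), then the shift along the tool's x, y, z in units of 0.3 m (1.0 is 0.3 m), then the turn, a rotation vector about the tool's x, y, z in units of pi/2 rad (1.0 is pi/2 rad). A call has 1 to 10 rows; each row is the pose to reach, as a shift and turn from the pose commanded when the call began, along the tool's axes at that moment; what a row does not reach only later rows make up. A row lasts 1/12 s, in which the tool goes at most 41.7 mm and 7.16 degrees, less where a joint would pass 70% of its speed; a pose out of reach is approached as far as the arm can. A call with a number of a shift or a turn outside -1 to 1 is refused whole. A call with a gripper value outside its range is refused whole. The fingers move at their own pace and stop on an object; "force" is the grip in N (left out, the last holds). Time passes only in rows, so rows that repeat a pose let the fingers close. It gives the time, the measured TCP pose, the force and the opening at its end, in the units of the state.
- ctrl.get_state(): the state, without advancing time (a new reading comes with each control period).
- cams.read_camera(name): name is "scene" or "side" or "wrist"; returns a dict with "color" (384x512x3 uint8, red, green, blue), "fx", "fy", "cx", "cy" (pixels), "view" (4x4, takes a point from world to camera coordinates). Camera axes: x right, y down, z forward; pixel columns grow to the right and rows downward; lengths in m; the calibration is good to about 2 mm. A picture is of the moment at which its call begins. There is no depth.
- ctrl.sign_off(): hands the job in, once; it reports no verdict.
The state is a dict: "time": time; "qpos": joint angles; "dq": joint speeds; "joint_efforts": joint torques, N m; "eef_pos": TCP position; "tcp_rot": TCP orientation; "contact_force": force on the tool from outside, world axes, zero at the start; "wrist_torque": the same for the moment, N m; "opening": opening from 0.0 (shut) to 1.0 (fully open).
Only numpy, scipy, OpenCV 4.12 (cv2) and the standard library are available. Lean on these libraries where they do the work, as an engineer would, in place of code of your own. Each camera call takes 0.05 s, during which the arm holds its last target. There are 200 camera calls.

## Task

The short mast of the practice drill stand has been left leaning over its base plate and its foot is only nipped up. Pick up the try square, stand its stock flat on the base plate in line with the mast and press it into the corner so that it pushes the mast upright, until stock and blade lie fully against plate and mast with no gap. Finish while still gripping the square and pressing it home, firmly but without forcing it, so that a colleague can tighten the foot; leave the egg tray, practice block, guide arm and carton where they are.

Things in the scene. Friction and masses are not known exactly. Their poses are not given: they have to be found in the camera images.
- stand: Fixed to the bench: aluminium base plate 300 x 160 x 12 mm with two dark steel cheeks (74 mm high, 55 mm over both) beside the mast's foot, 4 mm back from its front face. Origin under the plate, below the front face of the upright mast; plate x -200 to +100, y -80 to +80 mm, top at z = 12 mm. The square belongs on the -x part and is pushed towards +x, the mast.
- corner (a point): The middle of the corner where the square belongs: on the plate's top (z = 12 mm of the stand), in the plane of the mast's front face when the mast is upright. Its axes are those of the stand.
- mast: Plain aluminium tube 40 x 40 mm, black cap, top 246 mm above the plate when upright. Origin on its pivot axis (y), 34 mm above the plate's top, 20 mm behind the front face (plane x = -20 mm); z up the tube, x away from the square. Starts leaning 0.10 to 0.22 rad, top towards the stand's -x; stays where left, turns at about 0.3 N m, goes to 0.12 rad past vertical.
- try_square: Try square of 0.34 kg standing on its stock. Black stock 140 x 20 x 28 mm (x, y, z); steel blade 3 mm thick, 30 mm wide, rising from one end to 190 mm above the stock's underside, outer edge flush with the stock's end. Origin at the outer corner: underside, blade end, mid-thickness; stock x -140 to 0, blade x -30 to 0 mm; z up the blade.
- square_grip (a point): Middle of the free part of the stock, a good place to grip across its 20 mm thickness: 92 mm behind the outer corner, 14 mm above the underside.
- egg_tray: White tray of 12 eggs, 160 x 215 mm, 63 mm high; origin under its centre. Leave alone.
- practice_block: Orange-brown half-round block, 110 x 65 mm, 45 mm high; origin under its centre. Leave alone.
- guide_arm: The stand's guide arm lying on the bench: aluminium bar with a dark clamp fork at one end and a ring at the other, about 190 mm long, 30 mm high; origin under the middle of the bar. Leave alone.
- needle_carton: White carton 80 x 120 x 60 mm; origin under its centre. Leave alone.
Not all that is in view belongs to the job. Of the things that look like the try_square, the smaller one is meant.

How it is judged:
On the way, in this order (a step that is already met when the one before it is completed fails the run):
1. the try square has been picked up clear of the bench (height (world z) of try_square above 0.018 m and contact force between the fingers and try_square above 1 N), for 0.1 s.
2. the square stands upright on the base plate in front of the mast (contact force between try_square and stand above 0.3 N and angle between try_square's own z axis and vertical below 0.08 rad and x of try_square in the frame of stand between -0.16 and 0.005 m and z of try_square in the frame of stand below 0.018 m), for 0.1 s.
At the end, for the whole second after the job is handed in: Square gripped (3 N), pressing mast and plate (1 N each); mast and square within 0.015 rad of vertical; the square's outer corner from 4 mm short of the corner to 3 mm past, 18 mm sideways, 2 mm in height; stock within 0.08 rad of the plate's length; at rest (contact force between the fingers and try_square above 3 N and contact force between try_square and mast above 1 N and contact force between try_square and stand above 1 N and angle between each of mast, try_square's own z axis and vertical below 0.015 rad and angle between the x axis of try_square and the x axis of stand, either way round below 0.08 rad and x of try_square in the frame of stand between -0.004 and 0.003 m and y of try_square in the frame of stand between -0.018 and 0.018 m and z of try_square in the frame of stand between 0.01 and 0.014 m and linear speed of try_square below 0.01 m/s); the arm keeps its last pose, push and grip.
It fails at once if the egg tray is moved more than 20 mm (distance of egg_tray from where it was at the start of the episode above 0.02 m).
It fails at once if the practice block is moved more than 20 mm (distance of practice_block from where it was at the start of the episode above 0.02 m).
It fails at once if the guide arm is moved more than 20 mm (distance of guide_arm from where it was at the start of the episode above 0.02 m).
It fails at once if the needle carton is moved more than 20 mm (distance of needle_carton from where it was at the start of the episode above 0.02 m).
It fails at once if the square is forced against the mast with over 35 N (contact force between try_square and mast above 35 N).
It also fails if it takes over 48 s, if anything falls off the work surface, if the arm or the gripper's body presses on something with over 40 N, if the wrist force passes 120 N, or if a joint passes its speed limit or range.

## Working session

There is one attempt and no reset: what is moved stays moved. The work goes in short steps, Python scripts to look and compute and a tool call to move; the robot and the scene stay as the last step left them, time stands still between calls to the robot, and variables do not carry over. Pictures are saved under pics/ and viewed, about 8 in all and at most 12, crops included, and the job is handed in when it is done.

Besides the shell and the picture viewer there is one more tool, called after ">>>" as name(argument=value, ...), one argument or row to a line, values as JSON. play_rows: Moves the arm, as the interface text tells. Shifts and turns lie within -1 to 1; 1 stands for 0.3 m of shift or pi/2 rad of turn. Its arguments: {"type":"object","properties":{"rows":{"type":"array"},"force":{"type":"number"}},"required":["rows"]}

```bash
mkdir -p pics; cat > h.py <<'E'
import numpy as np, cv2
from plant import ctrl, cams
def shot(n,f):
    c=cams.read_camera(n); cv2.imwrite(f'pics/{f}.png',c['color'][:,:,::-1]); np.savez(f'pics/{f}.npz',**c); return c
def load(f): return dict(np.load(f'pics/{f}.npz'))
def ray(c,u,v):
    V=c['view']; R=V[:3,:3]; o=-R.T@V[:3,3]
    d=R.T@np.array([(u-c['cx'])/c['fx'],(v-c['cy'])/c['fy'],1.]); return o,d/np.linalg.norm(d)
def onz(c,u,v,z):
    o,d=ray(c,u,v); return o+d*(z-o[2])/d[2]
def proj(c,p):
    q=c['view'][:3,:3]@np.array(p)+c['view'][:3,3]; return np.array([c['fx']*q[0]/q[2]+c['cx'],c['fy']*q[1]/q[2]+c['cy']])
def tri(c1,p1,c2,p2):
    o1,d1=ray(c1,*p1);o2,d2=ray(c2,*p2)
    t=np.linalg.lstsq(np.c_[d1,-d2],o2-o1,rcond=None)[0]
    a,b=o1+t[0]*d1,o2+t[1]*d2; return (a+b)/2,np.linalg.norm(a-b)
E
python3 - <<'E'
from h import *
a=shot('scene','s0');b=shot('side','d0')
for c in(a,b): print(c['fx'],np.round(-c['view'][:3,:3].T@c['view'][:3,3],3),np.round(c['view'][2,:3],2))
for n,c in(('s',a),('d',b)): cv2.imwrite(f'pics/{n}0b.png',cv2.resize(c['color'][:,:,::-1],(800,600),interpolation=cv2.INTER_CUBIC))
s=ctrl.get_state();print(s)
E
```

```text
461.21399442598016 [1.451 0.137 1.353] [-0.57 -0.09 -0.82]
434.5146076391711 [-0.284  0.841  0.852] [ 0.59 -0.6  -0.54]
{'time': 0.1, 'qpos': array([-1.29600140e+00,  2.87123227e-01,  1.57803445e+00, -2.63029103e-05,
        1.27859085e+00, -1.50027451e-01]), 'dq': array([-0.00064637, -0.00067017, -0.00178645, -0.00145979,  0.00047526,
       -0.00038413]), 'joint_efforts': array([ 1.30987455e-04, -4.07300556e+01, -2.93700349e+01, -1.76742415e-04,
        3.41048966e-03, -9.49478618e-06]), 'eef_pos': array([ 0.27804862, -0.61442058,  0.23005264]), 'tcp_rot': array([ 0.38384912,  0.59475   , -0.38285384,  0.59359517]), 'contact_force': array([-0.54275894,  0.84133106,  0.36092699]), 'wrist_torque': array([-0.01925979,  0.0311012 ,  0.00687942]), 'opening': 1.0002549893911}
```

View pics/s0b.png

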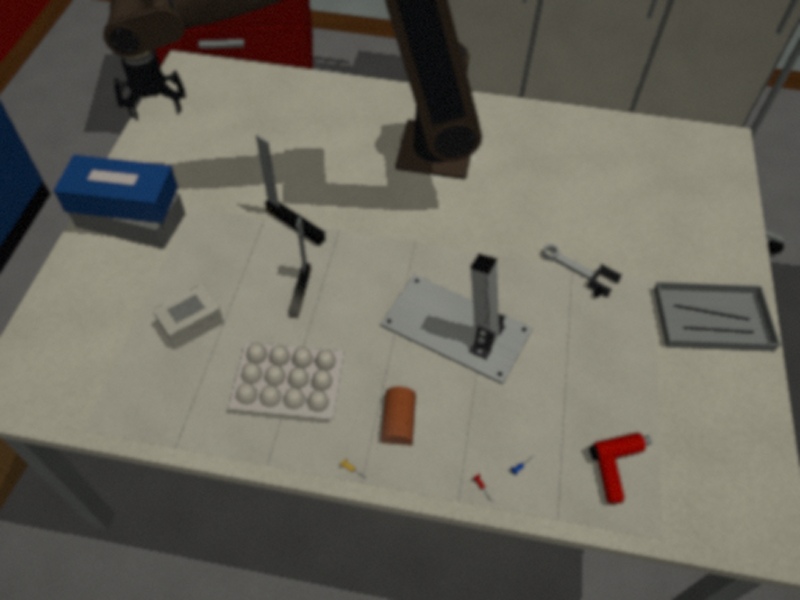

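View pics/d0b.png

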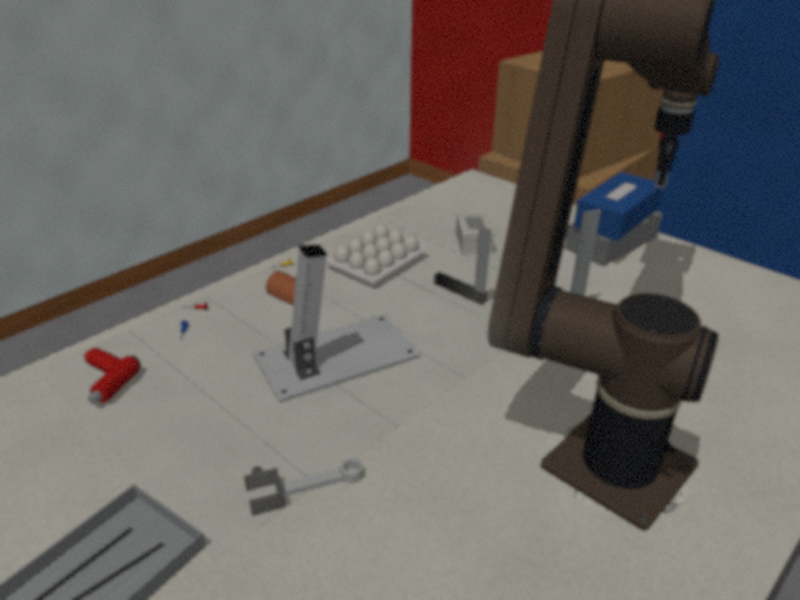

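The scene view has two square-like things (800 px scale):
- A: stock (268,205)-(325,240), blade top (260,140).
- B: stock (305,266)-(293,315), blade top (300,222).

B looks smaller. I'll measure both, confirm in a crop, and fit the plate.

```bash
python3 - <<'E'
from h import *
a=load('s0');b=load('d0')
k=.64
def P(c,u,v,z): return np.round(onz(c,u*k,v*k,z),4)
print('A stock',P(a,268,205,.028),P(a,325,240,.028)); print('B stock',P(a,306,266,.028),P(a,293,315,.014))
print('side B: blade foot,stock end',P(b,487,300,.0),P(b,436,277,.02))
print('B blade top tri',tri(a,(300*k,222*k),b,(483*k,226*k)),'A top tri',tri(a,(260*k,140*k),b,(590*k,212*k)))
print('plate scene',[P(a,*p,.012) for p in((413,277),(530,325),(503,381),(383,325))])
print('plate side',[P(b,*p,.012) for p in((253,355),(280,398),(418,353),(382,319))])
S=a['color'][:,:,::-1];D=b['color'][:,:,::-1]
c1=cv2.resize(S[80:210,140:250],(400,473),interpolation=cv2.INTER_CUBIC)
c2=cv2.resize(S[160:250,235:350],(400,313),interpolation=cv2.INTER_CUBIC)
im=np.zeros((473,800,3),np.uint8);im[:,:400]=c1;im[:313,400:]=c2
cv2.imwrite('pics/crop.png',im)
E
```

```text
A stock [ 0.3087 -0.3711  0.028 ] [ 0.39   -0.2065  0.028 ]
B stock [ 0.4749 -0.231   0.028 ] [ 0.6046 -0.2283  0.014 ]
side B: blade foot,stock end [ 0.4669 -0.2534  0.    ] [ 0.597  -0.2239  0.02  ]
B blade top tri (array([ 0.48085811, -0.23023579,  0.19149702]), np.float64(0.004941006687296468)) A top tri (array([ 0.30669488, -0.36232635,  0.23902511]), np.float64(0.0012707084365406636))
plate scene [array([0.4455, 0.0166, 0.012 ]), array([0.5261, 0.2952, 0.012 ]), array([0.6793, 0.2499, 0.012 ]), array([ 0.5901, -0.0262,  0.012 ])]
plate side [array([0.6715, 0.2531, 0.012 ]), array([0.5291, 0.2963, 0.012 ]), array([0.4368, 0.0167, 0.012 ]), array([ 0.5742, -0.0187,  0.012 ])]
```

View pics/crop.png

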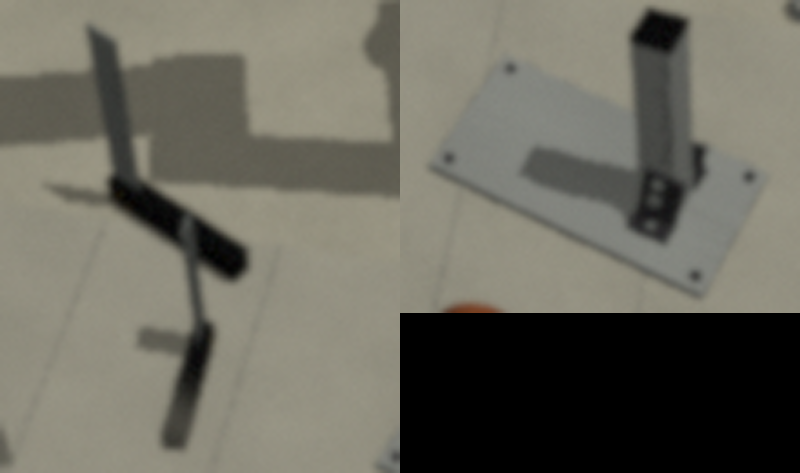

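B is the one meant: its blade top triangulates to 191 mm high, against 239 mm for A. Next: go above B for a close look.

```bash
cat >> h.py <<'E'
from scipy.spatial.transform import Rotation as R
def down(psi): # tool x down, tool z at world yaw psi
    x=np.array([0,0,-1.]);z=np.array([np.cos(psi),np.sin(psi),0]);return R.from_matrix(np.c_[x,np.cross(z,x),z])
def go(p,Rt):
    s=ctrl.get_state();R0=R.from_quat(s['tcp_rot']);d=R0.inv().apply(np.array(p)-s['eef_pos']);t=(R0.inv()*Rt).as_rotvec()
    print('shift',np.round(d/.3,4),'turn',np.round(t/(np.pi/2),4),'rows>=',np.linalg.norm(d)/.0417,np.degrees(np.linalg.norm(t))/7.16)
E
python3 - <<'E'
from h import *
s=ctrl.get_state();M=R.from_quat(s['tcp_rot']).as_matrix();print(M.round(3));print('psi',np.degrees(np.arctan2(M[1,2],M[0,2])),'q1,q6 deg',np.degrees(s['qpos'][[0,5]]))
a=load('s0')
im=cv2.GaussianBlur(a['color'],(3,3),0);h=cv2.cvtColor(im,cv2.COLOR_RGB2HSV);lab=cv2.cvtColor(im,cv2.COLOR_RGB2LAB)
print(lab[205,270],lab[150,300],h[205,270],h[150,300])
for psi in(90,-90): go([.56,-.23,.29],down(np.radians(psi)))
E
```

```text
[[-0.001  0.911  0.412]
 [ 0.002  0.412 -0.911]
 [-1.     0.    -0.002]]
psi -65.65901663735188 q1,q6 deg [-74.25541024  -8.59593973]
[129 127 131] [154 126 138] [ 36  11 121] [ 26  36 149]
shift [-0.1977  1.3845 -0.7806] turn [-1.7295e+00 -1.0000e-04 -1.9000e-03] rows>= 11.522512193664596 21.74009066861015
shift [-0.1977  1.3845 -0.7806] turn [ 2.705e-01 -1.400e-03  1.000e-04] rows>= 11.522512193664596 3.3996192602283277
```

>>> play_rows(
  rows=[
    [100,[-0.13,0,0],[-0.08,0,0]],
    [100,[-0.26,0,0],[-0.16,0,0]],
    [100,[-0.33,0.07,-0.04],[-0.24,0,0]],
    [100,[-0.33,0.17,-0.1],[-0.31,0,0]],
    [100,[-0.33,0.28,-0.16],[-0.39,0,0]],
    [100,[-0.33,0.39,-0.22],[-0.47,0,0]],
    [100,[-0.33,0.5,-0.28],[-0.55,0,0]],
    [100,[-0.33,0.6,-0.34],[-0.63,0,0]],
    [100,[-0.33,0.7,-0.4],[-0.71,0,0]],
    [100,[-0.33,0.7,-0.4],[-0.79,0,0]],
  ],
)

```text
time: 0.93
eef_pos: [0.423, -0.4141, 0.3301]
tcp_rot: [-0.035, 0.706, 0.037, 0.707]
contact_force: [-0.3, -0.7, 0.4]
opening: 0.997
```

```bash
python3 - <<'E'
from h import *
go([.58,-.23,.32],down(np.radians(90)));print(ctrl.get_state()['qpos'])
E
```

```text
shift [0.036  0.5567 0.5834] turn [-9.346e-01  2.100e-03 -7.000e-04] rows>= 5.806980769490624 11.747582863998266
[-0.94716276  0.04549039  1.67094192  0.00270166  1.42670992 -1.05030829]
```

>>> play_rows(
  rows=[
    [100,[0,0.1,0.1],[-0.08,0,0]],
    [100,[0,0.2,0.2],[-0.16,0,0]],
    [100,[0,0.29,0.3],[-0.24,0,0]],
    [100,[0,0.39,0.4],[-0.32,0,0]],
    [100,[0.02,0.48,0.5],[-0.39,0,0]],
    [100,[0.036,0.557,0.583],[-0.47,0,0]],
    [100,[0.036,0.557,0.583],[-0.55,0,0]],
    [100,[0.036,0.557,0.583],[-0.63,0,0]],
    [100,[0.036,0.557,0.583],[-0.71,0,0]],
    [100,[0.036,0.557,0.583],[-0.79,0,0]],
  ],
)

```text
time: 1.77
eef_pos: [0.5791, -0.2361, 0.3186]
tcp_rot: [-0.437, 0.555, 0.438, 0.555]
contact_force: [-0.5, -0.7, -0.4]
opening: 0.999
```

>>> play_rows(
  rows=[
    [100,[0,0,0],[-0.08,0,0]],
    [100,[0,0,0],[-0.145,0,0]],
    [100,[0,0,0],[-0.145,0,0]],
  ],
)

```text
time: 2.02
eef_pos: [0.5789, -0.2366, 0.3188]
tcp_rot: [-0.496, 0.503, 0.497, 0.503]
contact_force: [-0.4, -0.6, -0.2]
opening: 0.999
```

```bash
python3 - <<'E'
from h import *
c=shot('wrist','w1');print(ctrl.get_state()['eef_pos'],np.round(-c['view'][:3,:3].T@c['view'][:3,3],3))
cv2.imwrite('pics/w1b.png',cv2.resize(c['color'][:,:,::-1],(800,600),interpolation=cv2.INTER_CUBIC))
E
```

```text
[ 0.57887726 -0.23665947  0.31884331] [ 0.497 -0.236  0.46 ]
```

View pics/w1b.png

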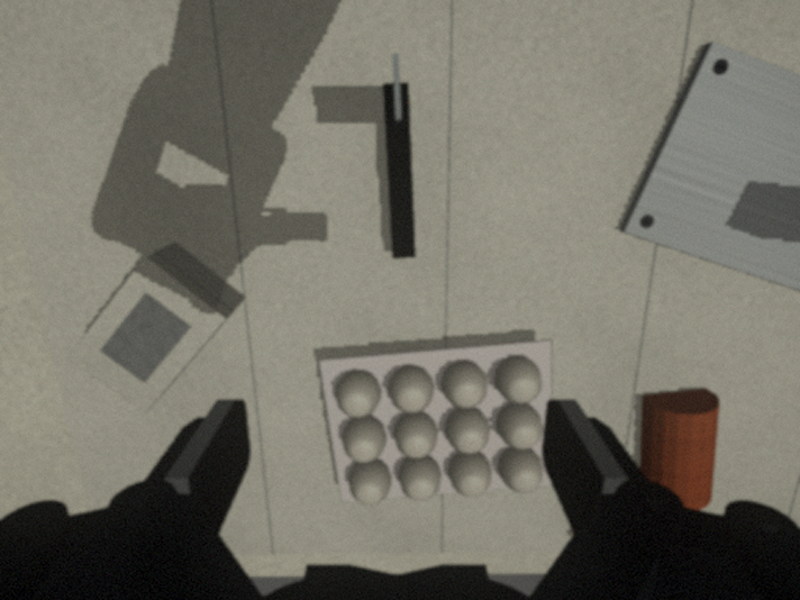

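The wrist view shows B's stock between (396,84) and (403,257), the blade edge-on at (397,55-120), and the plate's near end at (711,42)-(622,230). The egg tray is below, 20+ px past the tail.

```bash
python3 - <<'E'
from h import *
c=load('w1');g=cv2.cvtColor(c['color'],cv2.COLOR_RGB2GRAY)
m=((g<45)*255).astype(np.uint8);m[200:]=0
cs,_=cv2.findContours(m,cv2.RETR_EXTERNAL,cv2.CHAIN_APPROX_NONE)
k=max([q for q in cs if 200<cv2.boundingRect(q)[0]<300],key=cv2.contourArea)
r=cv2.minAreaRect(k);bx=cv2.boxPoints(r);print((bx/.64).round(0).tolist())
W=np.array([onz(c,*p,.028) for p in bx]);print(W.round(4).tolist())
top=W[np.argsort(W[:,0])];blade=top[:2].mean(0);tail=top[2:].mean(0);u=(blade-tail)[:2];L=np.linalg.norm(u);u/=L
print('blade end',blade.round(4),'tail',tail.round(4),'L',L,'yaw',np.degrees(np.arctan2(u[1],u[0])))
ctr=(blade+tail)[:2]/2;grip=ctr-u*.022;print('grip',grip)
psi=np.arctan2(u[1],u[0])-np.pi/2;print('psi',np.degrees(psi))
go([*grip,.12],down(psi))
for p in((711,42),(622,230)):print('plate',onz(c,p[0]*.64,p[1]*.64,.012).round(4))
E
```

```text
[[383.0, 85.0], [406.0, 83.0], [416.0, 254.0], [393.0, 256.0]]
[[0.4634, -0.2453, 0.028], [0.4627, -0.2275, 0.028], [0.5987, -0.2196, 0.028], [0.5996, -0.2394, 0.028]]
blade end [ 0.4631 -0.2364  0.028 ] tail [ 0.5992 -0.2295  0.028 ] L 0.13627477430460191 yaw -177.1034802652794
grip [ 0.5530769  -0.23184401]
psi -267.1034802652794
shift [0.6629 0.0856 0.0142] turn [-0.0428  0.0004 -0.0006] rows>= 4.809783332062484 0.53760821037464
plate [0.4344 0.0132 0.012 ]
plate [ 0.5828 -0.038   0.012 ]
```

>>> play_rows(
  rows=[
    [100,[0.1,0.05,0.014],[-0.043,0,0]],
    [100,[0.22,0.086,0.014],[-0.043,0,0]],
    [100,[0.35,0.086,0.014],[-0.043,0,0]],
    [100,[0.48,0.086,0.014],[-0.043,0,0]],
    [100,[0.61,0.086,0.014],[-0.043,0,0]],
    [100,[0.74,0.086,0.014],[-0.043,0,0]],
    [100,[0.85,0.086,0.014],[-0.043,0,0]],
    [100,[0.85,0.086,0.014],[-0.043,0,0]],
    [100,[0.85,0.086,0.014],[-0.043,0,0]],
  ],
)

```text
time: 2.82
eef_pos: [0.5519, -0.2313, 0.0625]
tcp_rot: [-0.511, 0.487, 0.515, 0.487]
contact_force: [1.0, 0.4, 0.0]
opening: 1.002
```

```bash
python3 - <<'E'
from h import *
go([.553,-.232,.003],down(np.radians(92.9)));print(ctrl.get_state()['qpos'])
c=shot('wrist','w2')
cv2.imwrite('pics/w2b.png',cv2.resize(c['color'][:,:,::-1],(640,480)))
E
```

```text
shift [ 0.1983 -0.0046 -0.0031] turn [ 0.0004  0.002  -0.0028] rows>= 1.4268317572437974 0.04368593440790622
[-5.66344949e-01  3.15313852e-01  1.87607970e+00  3.97108325e-05
  9.55615687e-01 -2.18845914e+00]
```

View pics/w2b.png

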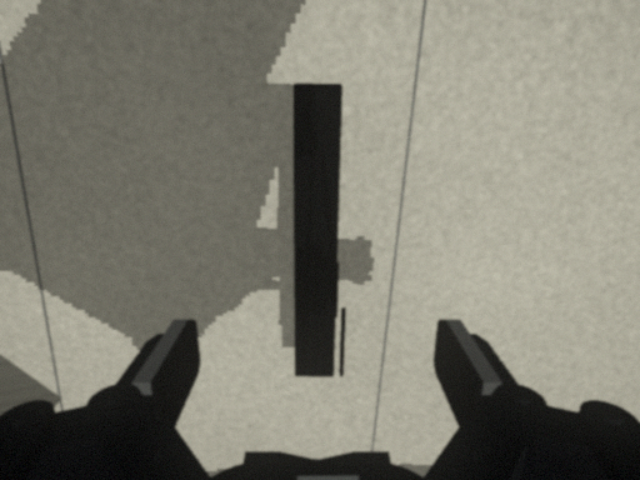

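The wrist view shows the stock centred (columns 295-335) between the fingers (197 and 436). Descend gently, watching force.

>>> play_rows(
  rows=[
    [100,[0.05,0,0],[0,0,0]],
    [100,[0.1,0,0],[0,0,0]],
    [100,[0.15,-0.003,0],[0,0,0]],
    [100,[0.195,-0.003,0],[0,0,0]],
    [100,[0.195,-0.003,0],[0,0,0]],
    [100,[0.195,-0.003,0],[0,0,0]],
  ],
)

```text
time: 3.37
eef_pos: [0.555, -0.2327, 0.0073]
tcp_rot: [0.514, -0.487, -0.512, -0.487]
contact_force: [0.5, -0.0, -0.0]
opening: 1.004
```

>>> play_rows(
  rows=[
    [100,[0.012,0,0],[0,0,0]],
    [60,[0.012,0,0],[0,0,0]],
    [30,[0.012,0,0],[0,0,0]],
    [0,[0.012,0,0],[0,0,0]],
    [0,[0.012,0,0],[0,0,0]],
    [0,[0.012,0,0],[0,0,0]],
    [0,[0.012,0,0],[0,0,0]],
    [0,[0.012,0,0],[0,0,0]],
    [0,[0.012,0,0],[0,0,0]],
    [0,[0.012,0,0],[0,0,0]],
  ],
  force=80,
)

```text
time: 4.2
eef_pos: [0.5547, -0.2323, 0.0029]
tcp_rot: [0.513, -0.486, -0.513, -0.487]
contact_force: [1.5, 0.6, 2.6]
opening: 0.217
```

>>> play_rows(
  rows=[
    [0,[0,0,0],[0,0,0]],
    [0,[0,0,0],[0,0,0]],
    [0,[0,0,0],[0,0,0]],
  ],
)

```text
time: 4.45
eef_pos: [0.5547, -0.2324, 0.0029]
tcp_rot: [0.513, -0.486, -0.513, -0.487]
contact_force: [0.7, 0.4, 3.5]
opening: 0.216
```

>>> play_rows(
  rows=[
    [0,[-0.05,0,0],[0,0,0]],
    [0,[-0.12,0,0],[0,0,0]],
    [0,[-0.22,0,0],[0,0,0]],
    [0,[-0.33,0,0],[0,0,0]],
    [0,[-0.43,0,0],[0,0,0]],
    [0,[-0.47,0,0],[0.05,0,0]],
    [0,[-0.47,0,0],[0.12,0,0]],
    [0,[-0.47,0,0],[0.2,0,0]],
    [0,[-0.47,0,0],[0.25,0,0]],
  ],
)

```text
time: 5.2
eef_pos: [0.5531, -0.2316, 0.1417]
tcp_rot: [-0.406, 0.579, 0.408, 0.578]
contact_force: [0.3, 0.4, -3.8]
opening: 0.219
```

```bash
python3 - <<'E'
from h import *
go([.504,-.05,.145],down(np.radians(-17)));s=ctrl.get_state();print(s['qpos'],s['contact_force'],s['opening'],s['eef_pos'])
E
```

```text
shift [-0.01    0.3587  0.5144] turn [ 0.9694 -0.0012 -0.0015] rows>= 4.512189351559524 12.18493688776326
[-5.65483807e-01  2.12337418e-01  1.83797767e+00 -4.10335032e-04
  1.09404464e+00 -1.79128462e+00] [ 0.28768081  0.36626157 -3.82967051] 0.21882179983271882 [ 0.55309768 -0.23160877  0.14165079]
```

>>> play_rows(
  rows=[
    [0,[0,0.03,0.05],[0.06,0,0]],
    [0,[0,0.07,0.1],[0.13,0,0]],
    [0,[0,0.11,0.16],[0.2,0,0]],
    [0,[0,0.15,0.22],[0.27,0,0]],
    [0,[0,0.2,0.28],[0.34,0,0]],
    [0,[0,0.24,0.34],[0.41,0,0]],
    [0,[0,0.28,0.4],[0.48,0,0]],
    [0,[0,0.32,0.46],[0.55,0,0]],
    [0,[0,0.35,0.5],[0.62,0,0]],
    [0,[0,0.359,0.514],[0.69,0,0]],
  ],
)

```text
time: 6.03
eef_pos: [0.5014, -0.0486, 0.1409]
tcp_rot: [-0.05, 0.707, 0.052, 0.703]
contact_force: [-0.8, -0.1, -2.8]
opening: 0.216
```

>>> play_rows(
  rows=[
    [0,[0,0,0],[0.06,0,0]],
    [0,[0,0,0],[0.13,0,0]],
    [0,[0,0,0],[0.2,0,0]],
    [0,[0,0,0],[0.26,0,0]],
    [0,[0,0,0],[0.28,0,0]],
    [0,[0,0,0],[0.28,0,0]],
  ],
)

```text
time: 6.53
eef_pos: [0.5024, -0.0506, 0.1413]
tcp_rot: [0.103, 0.701, -0.103, 0.698]
contact_force: [-0.5, 0.3, -3.2]
opening: 0.218
```

```bash
python3 - <<'E'
from h import *
s=ctrl.get_state();print(s['eef_pos'],s['contact_force'],np.degrees(R.from_quat(s['tcp_rot']).as_euler('ZYX')))
c=shot('wrist','w3');shot('scene','s3');d=shot('side','d3')
im=np.vstack([cv2.resize(c['color'],(400,300)),cv2.resize(d['color'][120:300,130:370],(400,300))]) 
cv2.imwrite('pics/w3b.png',cv2.resize(c['color'][:,:,::-1],(800,600),interpolation=cv2.INTER_CUBIC))
cv2.imwrite('pics/d3b.png',cv2.resize(d['color'][120:300,130:370,::-1],(800,600),interpolation=cv2.INTER_CUBIC))
E
```

```text
[ 0.502446   -0.05064148  0.14133024] [-0.53963879  0.25201311 -3.15244453] [ 173.58514291   89.7633419  -169.65902898]
```

View pics/w3b.png

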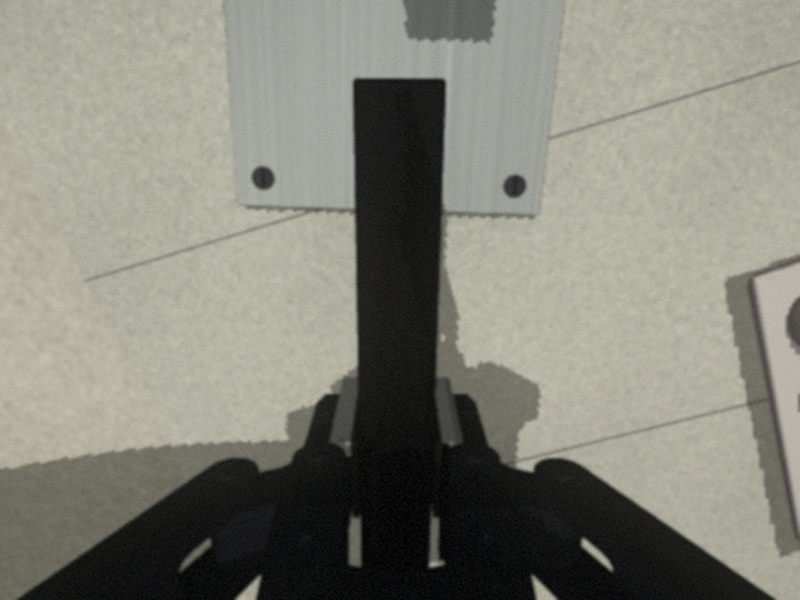

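View pics/d3b.png

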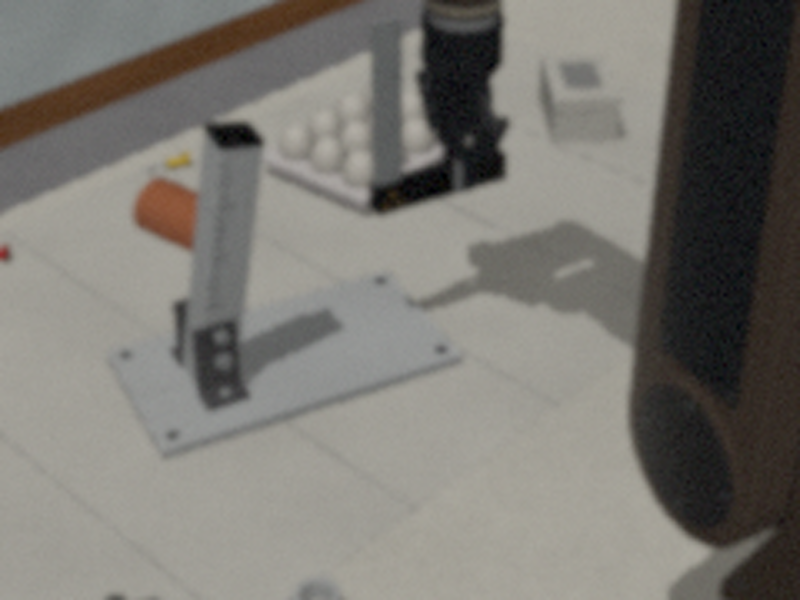

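The wrist view shows the plate's near end corners at (237,205) and (540,214) with side edges running up to (225,0) and (563,0). The side view shows the square upright in the grip with the stock level, and the mast leaning towards it.

```bash
python3 - <<'E'
from h import *
c=load('w3');a=load('s3');d=load('d3')
f=lambda c,u,v:onz(c,u,v,.012)[:2]
w=[f(c,u*.64,v*.64) for u,v in((237,205),(540,214),(225,2),(563,2))]
print(np.round(w,4).tolist(),np.linalg.norm(w[0]-w[1]))
ang=lambda v:np.degrees(np.arctan2(v[1],v[0]))
print('end yaw+90',ang(w[1]-w[0])+90,'sides',ang(w[2]-w[0]),ang(w[3]-w[1]))
sc=[f(a,u,v) for u,v in((265.2,175.2),(340.8,211.8),(321.3,244),(243.6,208))]
s=[f(d,130+u*.3,120+v*.3) for u,v in((462,353),(164,450),(110,355),(388,276))]
for n,q in(('scene',sc),('side',s)): print(n,np.round(q,4).tolist(),np.linalg.norm(q[1]-q[0]),np.linalg.norm(q[2]-q[1]),'yaws',ang(q[1]-q[0]),ang(q[2]-q[3]),ang(q[2]-q[1])+90,'ctr',np.mean(q,0))
P=R.from_quat(ctrl.get_state()['tcp_rot']).as_matrix();print('psi',ang(P[:2,2]),P[:,0])
# mast base cheeks + mast top (cap) by two views
cap,e=tri(a,(235+(660-400)/3.478,160+30/3.478),d,(130+234*.3,120+134*.3));print('cap centre',cap,e)
E
```

```text
[[0.4343, 0.0149], [0.585, -0.0352], [0.4647, 0.1036], [0.6151, 0.0583]] 0.1588104535791331
end yaw+90 71.61404897569066 sides 71.06107873272742 72.16931488765447
scene [[0.4355, 0.0181], [0.5408, 0.3019], [0.6803, 0.248], [0.5912, -0.0314]] 0.3026663771220273 0.14955696331345517 yaws 69.63836442947073 72.30665914926696 68.87840498957456 ctr [0.56192752 0.13415246]
side [[0.4344, 0.0142], [0.5282, 0.2971], [0.672, 0.2485], [0.5752, -0.029]] 0.2979416456263231 0.1518296735965874 yaws 71.66335449229153 70.7775951597028 71.36263676381533 ctr [0.55247012 0.13270397]
psi -16.69645974166783 [-2.39003145e-03  3.63391838e-04 -9.99997078e-01]
cap centre [0.56815989 0.165907   0.25656898] 0.004249018146994842
```

```bash
python3 - <<'E'
from h import *
go([.5225,.0300,.03],down(np.radians(-18.4)))
E
```

```text
shift [ 0.374   0.2765 -0.0147] turn [ 0.0189 -0.0015  0.0002] rows>= 3.3478156003552035 0.23871296825969718
```

>>> play_rows(
  rows=[
    [0,[0,0.06,0],[0.019,0,0]],
    [0,[0,0.14,-0.007],[0.019,0,0]],
    [0,[0,0.22,-0.015],[0.019,0,0]],
    [0,[0.03,0.277,-0.015],[0.019,0,0]],
    [0,[0.12,0.277,-0.015],[0.019,0,0]],
    [0,[0.22,0.277,-0.015],[0.019,0,0]],
    [0,[0.31,0.277,-0.015],[0.019,0,0]],
    [0,[0.374,0.277,-0.015],[0.019,0,0]],
    [0,[0.374,0.277,-0.015],[0.019,0,0]],
    [0,[0.374,0.277,-0.015],[0.019,0,0]],
  ],
)

```text
time: 7.52
eef_pos: [0.5225, 0.0301, 0.03]
tcp_rot: [0.113, 0.699, -0.113, 0.697]
contact_force: [0.6, -0.7, -2.0]
opening: 0.216
```

>>> play_rows(
  rows=[
    [0,[0.015,0,0],[0,0,0]],
    [0,[0.03,0,0],[0,0,0]],
    [0,[0.043,0,0],[0,0,0]],
    [0,[0.043,0,0],[0,0,0]],
    [0,[0.043,0,0],[0,0,0]],
  ],
)

```text
time: 7.93
eef_pos: [0.5239, 0.0299, 0.0186]
tcp_rot: [0.113, 0.698, -0.113, 0.698]
contact_force: [-0.5, -0.3, -3.5]
opening: 0.218
```

```bash
python3 - <<'E'
from h import *
s=ctrl.get_state();M=R.from_quat(s['tcp_rot']).as_matrix();print(M.round(4),s['contact_force'],s['wrist_torque'])
d=shot('side','d4');cv2.imwrite('pics/d4b.png',cv2.resize(d['color'][110:290,130:370,::-1],(800,600),interpolation=cv2.INTER_CUBIC))
E
```

```text
[[ 4.000e-04  3.168e-01  9.485e-01]
 [-0.000e+00  9.485e-01 -3.168e-01]
 [-1.000e+00  1.000e-04  4.000e-04]] [-0.51148403 -0.27939447 -3.49560024] [-0.09386202  0.0656527   0.04436497]
```

View pics/d4b.png

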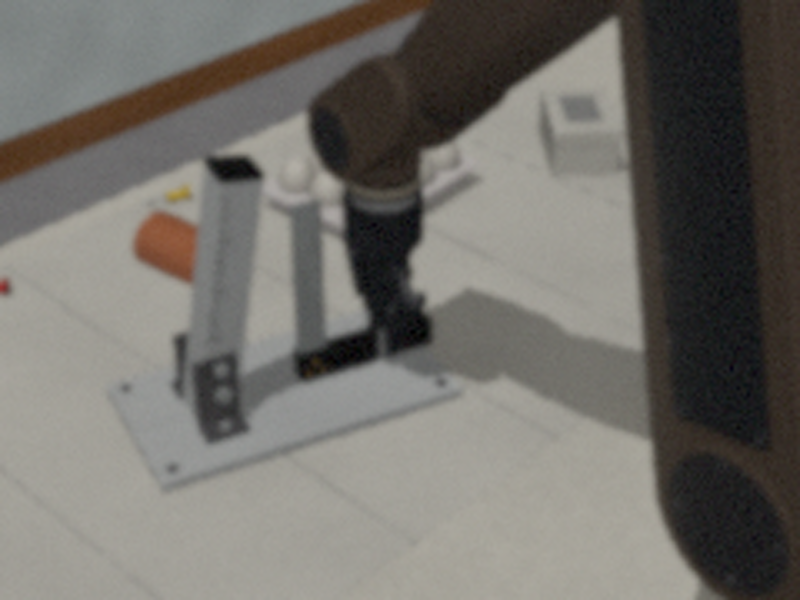

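The side view shows the square just above the plate, in line with the mast's front face and still a gap away. Force still equals its weight, so lower on.

>>> play_rows(
  rows=[
    [0,[0.006,0,0],[0,0,0]],
    [0,[0.012,0,0],[0,0,0]],
    [0,[0.015,0,0],[0,0,0]],
    [0,[0.015,0,0],[0,0,0]],
    [0,[0.015,0,0],[0,0,0]],
  ],
)

```text
time: 8.4
eef_pos: [0.5242, 0.0299, 0.0148]
tcp_rot: [0.113, 0.698, -0.113, 0.698]
contact_force: [-2.3, -0.0, 6.7]
opening: 0.218
```

>>> play_rows(
  rows=[
    [0,[0,0.02,0],[0,0,0]],
    [0,[0,0.04,0],[0,0,0]],
    [0,[0,0.06,0],[0,0,0]],
    [0,[0,0.08,0],[0,0,0]],
    [0,[0,0.1,0],[0,0,0]],
    [0,[0,0.12,0],[0,0,0]],
    [0,[0,0.135,0],[0,0,0]],
    [0,[0,0.15,0],[0,0,0]],
    [0,[0,0.15,0],[0,0,0]],
  ],
)

```text
time: 9.15
eef_pos: [0.5394, 0.0729, 0.0149]
tcp_rot: [0.113, 0.697, -0.113, 0.699]
contact_force: [-0.8, -3.6, 5.0]
opening: 0.216
```

```bash
cat >> h.py <<'E'
def st():
    s=ctrl.get_state();u=np.array([.3168,.9485]);n=np.array([-.9485,.3168]);p=s['eef_pos'];f=s['contact_force']
    print('t',s['time'],'stand x,y of TCP',(p[:2]-[.572,.1795])@u,(p[:2]-[.572,.1795])@n,'z',p[2],'F push',-f[:2]@u,'lat',f[:2]@n,'z',f[2],'tx',R.from_quat(s['tcp_rot']).as_matrix()[:,0].round(4),s['opening'])
E
python3 -c "
from h import *
st()"
```

```text
t 9.15 stand x,y of TCP -0.11146158713520485 -0.0028481223000261582 z 0.014886736454765504 F push 3.713479493830686 lat -0.3986371903969561 z 4.9598559357311 tx [ 0.0023 -0.001  -1.    ] 0.2163981757949011
```

>>> play_rows(
  rows=[
    [0,[0,0.007,0],[0,0,0]],
    [0,[0,0.014,0],[0,0,0]],
    [0,[0,0.021,0],[0,0,0]],
    [0,[0,0.028,0],[0,0,0]],
    [0,[0,0.034,0],[0,0,0]],
    [0,[0,0.04,0],[0,0,0]],
    [0,[0,0.04,0],[0,0,0]],
  ],
)

```text
time: 9.73
eef_pos: [0.543, 0.0836, 0.0149]
tcp_rot: [0.113, 0.697, -0.114, 0.699]
contact_force: [-1.7, -5.3, 5.6]
opening: 0.22
```

```bash
python3 -c "
from h import *
st()"
```

```text
t 9.7333 stand x,y of TCP -0.10016316170913964 -0.002840783936187724 z 0.014880919081216502 F push 5.572817884595087 lat -0.10717794570072403 z 5.630505267100031 tx [ 0.0018 -0.0016 -1.    ] 0.2203545332838866
```

>>> play_rows(
  rows=[
    [0,[0,0.004,0],[0,0,0]],
    [0,[0,0.008,0],[0,0,0]],
    [0,[0,0.012,0],[0,0,0]],
    [0,[0,0.012,0],[0,0,0]],
  ],
)

```text
time: 10.07
eef_pos: [0.544, 0.0869, 0.0149]
tcp_rot: [0.113, 0.697, -0.114, 0.699]
contact_force: [-0.7, -5.5, 6.6]
opening: 0.218
```

>>> play_rows(
  rows=[
    [0,[0,0.003,0],[0,0,0]],
    [0,[0,0.006,0],[0,0,0]],
    [0,[0,0.006,0],[0,0,0]],
  ],
)

```text
time: 10.32
eef_pos: [0.5446, 0.0886, 0.0149]
tcp_rot: [0.113, 0.697, -0.114, 0.699]
contact_force: [-1.8, -6.6, 6.4]
opening: 0.218
```

```bash
python3 -c "
from h import *
st()"
```

```text
t 10.3167 stand x,y of TCP -0.09492624383450662 -0.002833582760308165 z 0.014877285571998241 F push 6.862989479545344 lat -0.3453118033513978 z 6.3936818493873595 tx [ 0.0017 -0.0019 -1.    ] 0.21757429611211632
```

>>> play_rows(
  rows=[
    [0,[0,0.003,0],[0,0,0]],
    [0,[0,0.005,0],[0,0,0]],
    [0,[0,0.005,0],[0,0,0]],
  ],
)

```text
time: 10.57
eef_pos: [0.5451, 0.0899, 0.0149]
tcp_rot: [0.113, 0.697, -0.114, 0.699]
contact_force: [-1.8, -6.0, 6.9]
opening: 0.215
```

>>> play_rows(
  rows=[
    [0,[0,0.002,0],[0,0,0]],
    [0,[0,0.004,0],[0,0,0]],
    [0,[0,0.004,0],[0,0,0]],
  ],
)

```text
time: 10.82
eef_pos: [0.5454, 0.0911, 0.0149]
tcp_rot: [0.113, 0.697, -0.114, 0.699]
contact_force: [-1.6, -5.9, 6.5]
opening: 0.216
```

```bash
python3 - <<'E'
from h import *
st()
d=shot('side','d5');cv2.imwrite('pics/d5b.png',cv2.resize(d['color'][130:280,150:310,::-1],(640,600),interpolation=cv2.INTER_CUBIC))
E
```

```text
t 10.8167 stand x,y of TCP -0.09227194349539888 -0.0028177871437992733 z 0.014879770509691647 F push 6.14264159315331 lat -0.34263913392462064 z 6.5158444237131725 tx [ 0.0016 -0.0019 -1.    ] 0.21640609311273287
```

View pics/d5b.png

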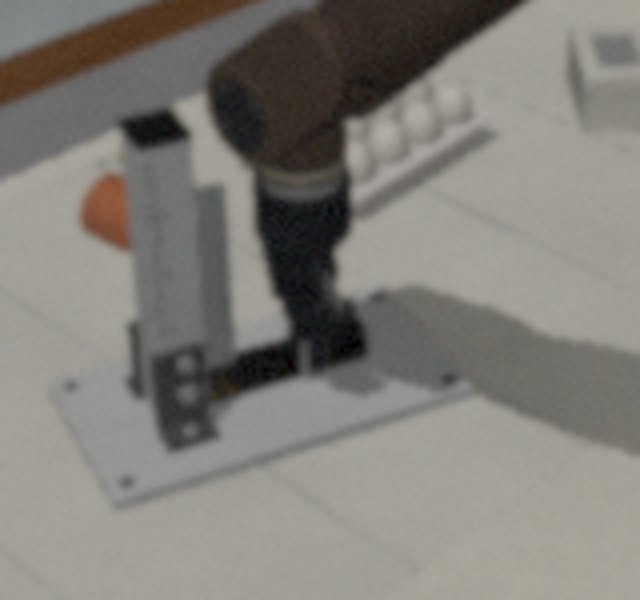

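The side view shows the blade against the mast, which is now near upright. Keep advancing until the force rises.

>>> play_rows(
  rows=[
    [0,[0,0.002,0],[0,0,0]],
    [0,[0,0.004,0],[0,0,0]],
    [0,[0,0.004,0],[0,0,0]],
  ],
)

```text
time: 11.12
eef_pos: [0.5457, 0.0917, 0.0149]
tcp_rot: [0.112, 0.697, -0.114, 0.699]
contact_force: [-2.4, -8.3, 7.5]
opening: 0.217
```

>>> play_rows(
  rows=[
    [0,[0,0.002,0],[0,0,0]],
    [0,[0,0.003,0],[0,0,0]],
    [0,[0,0.003,0],[0,0,0]],
  ],
)

```text
time: 11.37
eef_pos: [0.5456, 0.0917, 0.0148]
tcp_rot: [0.111, 0.698, -0.114, 0.698]
contact_force: [-4.0, -11.4, 8.4]
opening: 0.22
```

```bash
python3 -c "
from h import *
st()"
```

```text
t 11.3667 stand x,y of TCP -0.09164783544697822 -0.0027887154016974607 z 0.014845066281243588 F push 12.087875065306749 lat 0.14747637579952766 z 8.444235607034951 tx [-1.0e-04 -4.4e-03 -1.0e+00] 0.22039543173238016
```

The push has stalled at 12 N, so the square looks home. Let it settle and check verticality with overlaid plumb lines.

>>> play_rows(
  rows=[
    [0,[0.002,0.001,0],[0,0,0]],
    [0,[0.002,0.001,0],[0,0,0]],
    [0,[0.002,0.001,0],[0,0,0]],
    [0,[0.002,0.001,0],[0,0,0]],
    [0,[0.002,0.001,0],[0,0,0]],
    [0,[0.002,0.001,0],[0,0,0]],
  ],
)

```text
time: 11.87
eef_pos: [0.5456, 0.0917, 0.0149]
tcp_rot: [0.111, 0.698, -0.115, 0.698]
contact_force: [-6.9, -12.2, 12.4]
opening: 0.214
```

```bash
python3 - <<'E'
from h import *
st()
u=np.array([.3157,.9489,0]);n=np.array([-.9489,.3157,0]);o=np.array([.572,.1795,0])
out=[]
for nm,(r0,r1,c0,c1) in (('side',(130,260,150,263)),('scene',(150,250,260,347))):
    c=shot(nm,nm+'6');K=5 if nm=='side' else 4.5
    im=cv2.resize(c['color'][r0:r1,c0:c1,::-1],None,fx=3.5,fy=4.4) if 0 else cv2.resize(c['color'][r0:r1,c0:c1,::-1],(int((c1-c0)*3.5),int((r1-r0)*3.5)),interpolation=cv2.INTER_CUBIC)
    for x,y in((0,.02),(0,-.02),(.04,.02),(.04,-.02)):
        p=[(proj(c,o+x*u+y*n+[0,0,z])-[c0-.0,r0])*3.5 for z in(.012,.258)]
        cv2.line(im,*[tuple(int(v) for v in q) for q in p],(0,0,255) if x==0 else (0,200,0),1)
    out.append(im)
H=max(i.shape[0] for i in out);out=[cv2.copyMakeBorder(i,0,H-i.shape[0],0,0,cv2.BORDER_CONSTANT) for i in out]
im=np.hstack(out);print(im.shape);cv2.imwrite('pics/o6.png',im)
E
```

```text
t 11.8667 stand x,y of TCP -0.09162340508417871 -0.002820354791948365 z 0.014876382710725583 F push 13.81358010244561 lat 2.704193269541985 z 12.385136457614898 tx [-8.0e-04 -4.8e-03 -1.0e+00] 0.21445713972348676
(455, 699, 3)
```

View pics/o6.png

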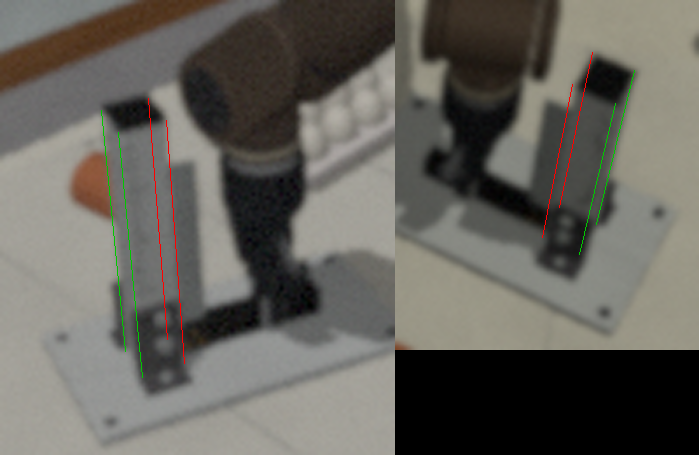

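```bash
python3 - <<'E'
from h import *
u=np.array([.3157,.9489,0]);n=np.array([-.9489,.3157,0]);o=np.array([.572,.1795,0])
for nm,es in (('side6',((0,.02),(.04,-.02),(.04,.02))),('scene6',((0,-.02),(.04,.02),(.04,-.02)))):
    c=load(nm);g=cv2.GaussianBlur(cv2.cvtColor(c['color'],cv2.COLOR_RGB2GRAY),(5,5),0).astype(float)
    for x,y in es:
        Z=np.arange(.10,.235,.003);off=[]
        for z in Z:
            p=proj(c,o+x*u+y*n+[0,0,z]);q=np.arange(-5,5.01,.25).astype(np.float32)
            l=cv2.remap(g.astype(np.float32),(p[0]+q)[None],np.full((1,q.size),p[1],np.float32),cv2.INTER_LINEAR)[0]
            d=abs(np.gradient(l));off.append(q[np.argmax(d)])
        off=np.array(off);b=np.polyfit(Z,off,1);r=off-np.polyval(b,Z);k=abs(r)<1.2;b=np.polyfit(Z[k],off[k],1)
        P=o+x*u+y*n+[0,0,.17];dx=(proj(c,P+.01*u)-proj(c,P))[0]/.01   # px per m along u
        print(nm,x,y,'n',k.sum(),'rms',np.std(off[k]-np.polyval(b,Z[k])).round(2),'lean to +x rad',(b[0]/dx).round(4),'offset mm at z=.17',(np.polyval(b,.17)/dx*1000).round(2))
E
```

```text
Traceback (most recent call last):
cv2.error: OpenCV(4.12.0) /io/opencv/modules/imgproc/src/imgwarp.cpp:1821: error: (-215:Assertion failed) ((map1.type() == CV_32FC2 || map1.type() == CV_16SC2) && map2.empty()) || (map1.type() == CV_32FC1 && map2.type() == CV_32FC1) in function 'remap'
```

```bash
cat > lean.py <<'E'
from h import *
import sys
u=np.array([.3157,.9489,0]);n=np.array([-.9489,.3157,0]);o=np.array([.572,.1795,0])
def lean(nm,es):
    c=load(nm);g=cv2.GaussianBlur(cv2.cvtColor(c['color'],cv2.COLOR_RGB2GRAY),(5,5),0).astype(np.float32)
    for x,y in es:
        Z=np.arange(.10,.235,.003);off=[]
        for z in Z:
            p=proj(c,o+x*u+y*n+[0,0,z]);q=np.arange(-5,5.01,.25)
            l=cv2.remap(g,(p[0]+q)[None].astype(np.float32),np.full((1,q.size),p[1],np.float32),cv2.INTER_LINEAR)[0]
            off.append(q[np.argmax(abs(np.gradient(l)))])
        off=np.array(off);k=abs(off-np.median(off))<2;b=np.polyfit(Z[k],off[k],1)
        P=o+x*u+y*n+[0,0,.17];dx=(proj(c,P+.01*u)-proj(c,P))[0]/.01
        print(nm,x,y,'n',k.sum(),'rms px',np.std(off[k]-np.polyval(b,Z[k])).round(2),'lean to +x',(b[0]/dx).round(4),'offset mm',(np.polyval(b,.17)/dx*1000).round(2))
lean(sys.argv[1],((0,.02),(.04,-.02),(.04,.02)));lean(sys.argv[2],((0,-.02),(.04,.02),(.04,-.02)))
E
python3 lean.py side6 scene6; python3 -c "
from h import *
st()"
```

```text
side6 0 0.02 n 34 rms px 0.19 lean to +x -0.0023 offset mm -14.9
side6 0.04 -0.02 n 36 rms px 0.54 lean to +x 0.0151 offset mm 1.37
side6 0.04 0.02 n 44 rms px 0.52 lean to +x 0.0262 offset mm 13.51
scene6 0 -0.02 n 34 rms px 0.0 lean to +x -0.0 offset mm -17.33
scene6 0.04 0.02 n 45 rms px 0.37 lean to +x -0.0248 offset mm -1.71
scene6 0.04 -0.02 n 38 rms px 0.53 lean to +x -0.0685 offset mm 11.06
t 11.9667 stand x,y of TCP -0.09163454319612746 -0.0028027528071805224 z 0.014850798232603189 F push 14.070481513786993 lat 1.8666470015164371 z 11.969040085435172 tx [-8.0e-04 -4.8e-03 -1.0e+00] 0.21694452301310896
```

The first fit latched onto window ends for several edges, so those numbers aren't reliable. One cleaner try: averaged frames and a narrower window.

```bash
sed -i 's/-5,5.01/-3,3.01/; s/abs(off-np.median(off))<2/(abs(off-np.median(off))<1.5)\&(abs(off)<2.9)/' lean.py
python3 - <<'E'
from h import *
for nm in('side','scene'):
    cs=[cams.read_camera(nm) for _ in range(8)];c=cs[0];c['color']=np.mean([q['color'] for q in cs],0).round().astype(np.uint8);np.savez(f'pics/{nm}7.npz',**c)
st()
E
python3 lean.py side7 scene7
```

```text
t 12.7667 stand x,y of TCP -0.09164628377706058 -0.002809770785781974 z 0.014846485679627604 F push 13.58295576603456 lat 1.6378972800774778 z 12.731843045784899 tx [-8.0e-04 -4.8e-03 -1.0e+00] 0.2153224204072458
side7 0 0.02 n 44 rms px 0.37 lean to +x 0.0046 offset mm 3.27
side7 0.04 -0.02 n 41 rms px 0.36 lean to +x 0.0223 offset mm 1.1Traceback (most recent call last):
  File "lean.py", line 15, in <module>
    lean(sys.argv[1],((0,.02),(.04,-.02),(.04,.02)));lean(sys.argv[2],((0,-.02),(.04,.02),(.04,-.02)))
    ~~~~^^^^^^^^^^^^^^^^^^^^^^^^^^^^^^^^^^^^^^^^^^^^
  File "lean.py", line 12, in lean
    off=np.array(off);k=(abs(off-np.median(off))<1.5)&(abs(off)<2.9);b=np.polyfit(Z[k],off[k],1)
                                                                       ~~~~~~~~~~^^^^^^^^^^^^^^^
    raise TypeError("expected non-empty vector for x")
TypeError: expected non-empty vector for x
```

The clean near-front edge shows 0.005 rad past vertical, which matches the tool's 0.0048 rad flex. I'll trim that pitch slightly and check forces.

>>> play_rows(
  rows=[
    [0,[0,0,0],[0,0,0.001]],
    [0,[0,0,0],[0,0,0.002]],
    [0,[0,0,0],[0,0,0.002]],
    [0,[0,0,0],[0,0,0.002]],
  ],
)

```text
time: 13.1
eef_pos: [0.5457, 0.0917, 0.0149]
tcp_rot: [0.112, 0.698, -0.113, 0.698]
contact_force: [-6.6, -11.5, 11.7]
opening: 0.215
```

```bash
python3 - <<'E'
from h import *
cs=[cams.read_camera('side') for _ in range(8)];c=cs[0];c['color']=np.mean([q['color'] for q in cs],0).round().astype(np.uint8);np.savez('pics/side8.npz',**c)
st()
E
python3 lean.py side8 x 2>/dev/null
```

```text
t 13.5 stand x,y of TCP -0.09159539694503172 -0.0028155518106968078 z 0.014868459614534084 F push 12.426777168882547 lat 1.9920702943640962 z 12.031742425619681 tx [ 2.0e-04 -1.9e-03 -1.0e+00] 0.21654069171025797
side8 0 0.02 n 44 rms px 0.36 lean to +x 0.0014 offset mm 2.76
side8 0.04 -0.02 n 41 rms px 0.39 lean to +x 0.0143 offset mm 0.98
```

>>> play_rows(
  rows=[
    [0,[0,0,0],[0,0,0.0015]],
    [0,[0,0,0],[0,0,0.0015]],
    [0,[0,0,0],[0,0,0.0015]],
    [0,[0,0,0],[0,0,0.0015]],
  ],
)

```text
time: 13.83
eef_pos: [0.5456, 0.0918, 0.0149]
tcp_rot: [0.113, 0.698, -0.113, 0.698]
contact_force: [-5.5, -12.2, 11.4]
opening: 0.219
```

```bash
python3 -c "
from h import *
st();print(ctrl.sign_off())"
```

```text
t 13.8333 stand x,y of TCP -0.09155092438639388 -0.0027942284661732 z 0.014868898091431344 F push 13.273401764523683 lat 1.3649737389408667 z 11.386438204860317 tx [ 1.e-03  3.e-04 -1.e+00] 0.21882290592690973
the job is handed in; nothing more can be done
None
```

I picked up the smaller try square, stood it on the plate in line with the mast, slid it about 65 mm into the corner until it stalled, and handed the job in at 13.8 s. It was still gripped at an 80 N setting and pressing; no verdict is reported.

**Last checks at hand-in:**
- **Push towards the mast:** 13 N measured at the tool, including the stock's friction on the plate, so the mast itself takes less. That is well under the 35 N limit.
- **Press on the plate:** about 11 N net.
- **Position:** by my estimate the outer corner is about 1 mm past the corner and 3 mm sideways. The tool height matches a stock lying flat on the plate.
- **Tool:** vertical to about 0.001 rad.

**Where the checks disagreed:** the mast's angle is not settled by the images. Just before the last small pitch trim, its clean front edge in the side view read 0.001 rad past vertical. The far edge, with the orange block behind it, read 0.014 rad. The scene-camera fits were unusable. I relied on the front edge, the stall against the mast and the tool angle, and did not re-measure after the trim.

I took the arm clear of the egg tray, practice block, guide arm and carton and saw no contact with them, but did not measure them again afterwards.

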